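Lock the cross-slide: feel for the hidden latch slot with the lock bolt

TASK

Lock the bench cross-slide for transport: pick up the loose lock bolt, put its rod in under the low hood on the slide's front, sweep the tip gently along the hidden plate at the back to feel for the one latch slot in it, and push the bolt fully home, until its handle stands against the front edge of the hood. Do not force it: never push the bolt against the slide with more than about 40 N. Leave the bolt lying there straight and let go of it; the other things on the bench stay where they are.

Things in the scene. Friction and masses are not known exactly. Their poses are not given: they have to be found in the camera images.
- machine: The bench cross-slide, fixed: a grey housing 250 mm wide with a square tool post on top and a handwheel at the far end. Origin: on the table top, below the middle of the front edge of the low hood that faces the robot; x points into the hood, away from the robot, y along its front edge, z up. The housing behind the hood (x from 0.07) is 95 mm high, the tool post (x from 0.12) 180 mm.
- bed (a point): Middle of the flat steel bed in front of the hood, on its top face, 65 mm before the hood's edge. The bed is 150 mm wide (y), 130 mm long (machine x -0.13 to 0), its top 10 mm above the table; it runs on level under the hood. Two screw heads (12 mm wide, 5 mm high) stand near its corners at machine x -0.115, y +-0.055.
- hood_edge (a point): Middle of the top of the hood's front edge, 60 mm above the table, at machine x = 0. The hood roof is 150 mm wide and 70 mm deep. Its mouth is 28 mm high (10 to 38 mm above the table) and 110 mm wide (machine y +-0.055) between two side cheeks. The edge above the mouth (38 to 60 mm high) is the stop for the bolt's handle.
- hidden_face (a point): Centre line of the hidden upright plate at the back of the hood, on its face, at machine x = 0.070, y = 0, 18 mm above the table. Rigid, clamped, square to machine x. Its one latch slot, 18 mm wide (y) and 24 mm high, starts level with the bed; the slot's middle is anywhere from machine y -0.032 to 0.032, new every time. The plate is 20 mm thick, with room for the rod behind it to x = 0.125.
- bolt: The loose lock bolt, steel, 0.35 to 0.7 kg: a dark block handle 60 mm long (x), 24 wide (y), 44 high, with a round rod 16 mm in diameter standing 110 mm out of its front face. Lies flat. Origin: centre of the handle's underside; x along the rod to the tip, z up. Rod axis 8 mm above the underside. Grasp the handle across its 24 mm. Fully home the origin is at machine x = -0.030.
- bolt_tip (a point): Centre of the end of the bolt's rod, 140 mm ahead of the bolt's origin and 8 mm above its underside; the rim of the end is bevelled by 2 mm (flat end 12 mm in diameter). Fully home it is 40 mm past the hidden face.
- boring_bar: A loose square steel bar 170 x 20 x 20 mm, without a handle: not the bolt, leave it. Origin: centre of its underside, x along it. The bolt lies to one side of the slide (left or right) and this bar to the other.
- sleeve: A turned steel ring standing on the bench, 64 mm in diameter, 55 mm high, leave it. Origin: centre of its underside.
- wrench: A spanner lying on the bench, leave it. Origin: middle of its underside, x along it.
- chuck_key: A T-shaped chuck key lying on the bench, about 90 mm long with a 110 mm cross bar, leave it. Origin: at its square end, underside; x towards the cross bar.
- oil_can: A grey bottle, 60 mm in diameter, 150 mm high, leave it. Origin: centre of its underside.
- gear_blank: An aluminium disc, 70 mm in diameter, 25 mm high, lying on the bench, leave it. Origin: centre of its underside.

How it is judged:
By the outcome, as a careful person would: the job done as asked, in the order asked, and still so for the second after the job is handed in, with the robot touching nothing.
It also fails if it takes over 72 s, if anything falls off the work surface, if the arm or the gripper's body presses on something with over 40 N, if the wrist force passes 120 N, or if a joint passes its speed limit or range.

ROBOT

A 6-joint arm with a two-finger parallel gripper is mounted at the origin on the work surface. World frame = base frame: x ahead of the robot, y to its left, z up, the work surface at z = 0. Lengths are in m, angles in rad, forces in N, time in s.
With the tool pointing down it reaches from about 0.325 to 0.85 m from the base axis. Payload 15.5 kg.
Tool frame: the origin (TCP) lies where the fingers leave the gripper's body, on its centre line; the fingertips stand 78 mm ahead of it and the grasp point (between the pads) lies ctrl.grip_point_offset ahead of it (ctrl.grip_point_offset is the distance from the TCP to the grasp point, in m); z points along the fingers, y is the line along which they close (so a half turn about z gives the same grasp; the last joint's range is limited). The gripper opens to 91 mm and grips with 3 to 60 N. Pads are 32 mm wide; open, the fingers measure 118 mm over their backs; the gripper's body (76 mm by 178 mm) begins 60 mm behind the grasp point.
Start: joints at [1.147, 0.494, 1.345, -0, 1.302, -0.096], TCP at [0.202, 0.592, 0.292] pointing down, gripper open.
Joint ranges: [-2.91, 2.91], [-0.82, 2.16], [0.22, 2.67], [-1.22, 4.37], [0.12, 2.79], [-3.08, 3.08]. Speed limits (rad/s): [1.89, 1.89, 2.57, 3.01, 3.01, 3.01].

INTERFACE

Orientations are given as a 3x3 rotation matrix whose columns are the frame's x, y, z axes.
In Python, from plant import ctrl gives the robot as it stands. The module is installed in compiled form; this text tells all that it offers.
- The arm moves only by the tool jog_arm, never from a script. Its argument "series" is a list of rows, each a list of 5 numbers: the shift along the tool's x, y, z in units of 0.03 m (1.0 is 0.03 m), then the turn about the tool's z in units of 4 degrees (1.0 is 4 degrees), then the closure, from 0 (fully open) to 1 (shut). A call has 1 to 5 rows; each row shifts and turns the commanded pose from where the row before left it, along the tool's axes as they then stand; what a row does not reach is not made up. A row lasts 1/12 s, in which the tool goes at most 41.7 mm and 7.16 degrees, less where a joint would pass 70% of its speed; a pose out of reach is approached as far as the arm can. A call with a number of a shift or a turn outside -1 to 1 is refused whole. A call with a gripper value outside its range is refused whole. The fingers move at their own pace and stop on an object; "grip_force" is the grip in N (left out, the last holds). Time passes only in rows, so rows that do not move let the fingers close. It gives the time, the measured TCP pose, the force, the opening and the grip force at its end, in the units of the state.
- ctrl.observe(): the state, without advancing time (a new reading comes with each control period).
- ctrl.snapshot(name): name is "scene" or "side" or "wrist"; returns a dict with "img" (400x640x3 uint8, red, green, blue), "depth" (400x640 float32, m along the optical axis (not along the pixel's ray), 0 where there is no reading), "K" (3x3 intrinsics, pixels), "R" (3x3) and "t" (3): a world point X has camera coordinates R X + t. Camera axes: x right, y down, z forward; pixel columns grow to the right and rows downward; lengths in m; the calibration is good to about 2 mm. The wrist camera is an equidistant fisheye: a pixel r from the principal point sees the ray r / f radians off the axis. A picture is of the moment at which its call begins.
- ctrl.job_done(): hands the job in; it is judged then, once.
The state is a dict: "t": time; "joints": joint angles; "qvel": joint speeds; "effort": joint torques, N m; "tool_pos": TCP position; "orientation": TCP orientation; "wrist_force": force on the tool from outside, world axes, zero at the start; "torque": the same for the moment, N m; "gripper_width": finger opening in m; "grasp_force": force on a finger pad.
Only numpy, scipy, OpenCV 4.12 (cv2) and the standard library are available. Lean on these libraries where they do the work, as an engineer would, in place of code of your own. Each camera call takes 0.05 s, during which the arm holds its last target. There are 200 camera calls.

## Working session

There is one attempt and no reset: what is moved stays moved. The work goes in short steps, Python scripts to look and compute and a tool call to move; the robot and the scene stay as the last step left them, time stands still between calls to the robot, and variables do not carry over. Pictures are saved under pics/ and viewed, at most 10 in all, crops included, and the job is handed in when it is done.

Besides the shell and the picture viewer there is one more tool, called after "Call:" in YAML: its name, and indented under it one key for each argument. jog_arm: Moves the arm, as the interface text tells. Its arguments: {"type":"object","properties":{"series":{"type":"array"},"grip_force":{"type":"number"}},"required":["series"]}

```bash
mkdir -p pics; ls
python3 - <<'E'
from plant import ctrl
import cv2,numpy as np
print(ctrl.grip_point_offset); print(ctrl.observe())
for n in("scene","side"):
    s=ctrl.snapshot(n); np.savez(n+".npz",**s); cv2.imwrite(f"pics/{n}0.png",s["img"][:,:,::-1]); print(n,s["K"],s["R"],s["t"])
E
```

```text
pics
0.0595
{'t': 0.0, 'joints': array([ 1.14649877e+00,  4.94167659e-01,  1.34614307e+00,  1.32778843e-06,
        1.30248183e+00, -9.54821825e-02]), 'qvel': array([ 6.47954107e-04,  7.34914469e-04,  6.78165387e-04,  6.05460164e-04,
       -4.55199237e-04, -5.85185172e-06]), 'effort': array([ 5.46618230e-04, -8.78767562e+01, -3.81849790e+01,  7.06503703e-02,
        5.32228814e-02, -1.89718082e-05]), 'tool_pos': array([0.20169365, 0.59125783, 0.29164381]), 'orientation': array([[-9.46425407e-01,  3.22922133e-01, -4.95143083e-04],
       [ 3.22922492e-01,  9.46424783e-01, -1.09297695e-03],
       [ 1.15669236e-04, -1.19431400e-03, -9.99999280e-01]]), 'wrist_force': array([-0.25145861,  0.27271418, -0.39466327]), 'torque': array([0.03873212, 0.02894191, 0.04625099]), 'grasp_force': 0.0, 'gripper_width': 0.09124600792059841}
scene [[466.3095787    0.         317.20297964]
 [  0.         466.3095787  203.47591985]
 [  0.           0.           1.        ]] [[-0.52810998  0.84909618  0.01164134]
 [ 0.53169718  0.34132518 -0.77510982]
 [-0.66211627 -0.40315356 -0.63171928]] [ 0.2632967  -0.19308585  1.57431227]
side [[474.36752566   0.         315.52281238]
 [  0.         474.36752566 209.45184777]
 [  0.           0.           1.        ]] [[ 0.74134996 -0.67108656  0.006562  ]
 [-0.49693613 -0.55548494 -0.66670156]
 [ 0.45105955  0.49099828 -0.7452959 ]] [-0.38647583  0.27478132  1.29279545]
```

View pics/scene0.png

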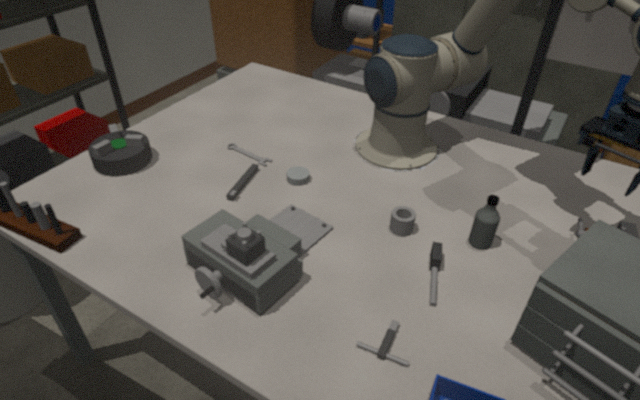

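View pics/side0.png

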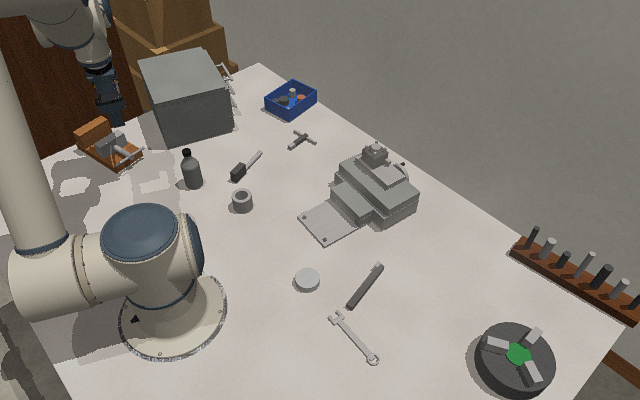

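The scene view shows the bolt with its dark handle at (436,250) and its rod tip at (434,300), and the machine bed at (300,228). In the side view the handle is at (238,172), the rod tip at (262,152), and the bed's front edge runs from (298,218) to (325,245). The bar is on the other side, at (365,285).

```bash
cat > h.py <<'E'
import numpy as np,cv2
def cloud(s):
    K,R,t,d=s["K"],s["R"],s["t"],s["depth"]
    v,u=np.indices(d.shape)
    c=np.stack([(u-K[0,2])/K[0,0]*d,(v-K[1,2])/K[1,1]*d,d],-1)
    P=(c-t)@R; P[d==0]=np.nan; return P
def onplane(s,px,z):
    K,R,t=s["K"],s["R"],s["t"]; px=np.atleast_2d(px).astype(float)
    r=np.c_[(px-K[:2,2])/[K[0,0],K[1,1]],np.ones(len(px))]@R; o=-t@R
    return o+r*((z-o[2])/r[:,2])[:,None]
E
python3 - <<'E'
from h import *
np.set_printoptions(precision=4,suppress=True)
for n,hb in(("scene",(405,225,465,315)),("side",(222,145,270,190))):
    s=dict(np.load(n+".npz")); P=cloud(s)
    x0,y0,x1,y1=hb; Q=P[y0:y1,x0:x1].reshape(-1,3)
    tab=Q[abs(Q[:,2])<.01]; print(n,"table z",np.nanmedian(tab[:,2]))
    top=Q[(Q[:,2]>.036)&(Q[:,2]<.056)]; rod=Q[(Q[:,2]>.010)&(Q[:,2]<.022)]
    print("handle",len(top)); 
    if len(top)>4: print(cv2.minAreaRect(top[:,:2].astype(np.float32)),np.median(top,0),top.mean(0))
    print("rod",len(rod),cv2.minAreaRect(rod[:,:2].astype(np.float32)), rod.mean(0))
    g=s["img"].mean(2)[y0:y1,x0:x1]
    # machine
    M=P.reshape(-1,3); M=M[(M[:,0]>.2)&(M[:,0]<1)&(abs(M[:,1])<.6)]
    for nm,lo,hi in(("bed",.006,.014),("hood",.055,.065),("hous",.090,.100)):
        m=((P[...,2]>lo)&(P[...,2]<hi)&(P[...,0]>.3)&(P[...,0]<1.1)&(abs(P[...,1])<.5)).astype(np.uint8)
        k,l,st,_=cv2.connectedComponentsWithStats(m)
        for j in 1+np.argsort(-st[1:,4])[:2]:
            q=P[l==j]; print(nm,st[j],cv2.minAreaRect(q[:,:2].astype(np.float32)),q.mean(0))
for n,b in(("scene",(170,190,470,320)),("side",(220,130,430,260))):
    i=cv2.imread(f"pics/{n}0.png")[b[1]:b[3],b[0]:b[2]]; f=600/i.shape[0]/2 if n=="x" else 2.6
    cv2.imwrite(f"pics/{n}_crop.png",cv2.resize(i,None,fx=f,fy=f,interpolation=cv2.INTER_CUBIC))
E
```

```text
scene table z -0.00035255443433295034
handle 207
((0.41710054874420166, 0.2734444737434387), (0.14212098717689514, 0.05176328495144844), 52.50101852416992) [0.4449 0.3073 0.0433] [0.4429 0.3033 0.043 ]
rod 292 ((0.4649650752544403, 0.2934607267379761), (0.24630826711654663, 0.053049370646476746), 37.97601318359375) [0.5043 0.3213 0.0146]
bed [ 270  204   64   54 1326] ((0.5312396287918091, -0.050378262996673584), (0.15434043109416962, 0.14598099887371063), 82.4354248046875) [ 0.5124 -0.0408  0.0097]
bed [356 342  53  25 218] ((0.7513377666473389, 0.3109232187271118), (0.01667022332549095, 0.1103454977273941), 4.48489236831665) [0.7515 0.3119 0.0111]
hood [247 214  54  35 740] ((0.612567126750946, -0.05960356444120407), (0.15084153413772583, 0.048378247767686844), 83.02294921875) [ 0.613  -0.0563  0.0595]
hood [184 246 119  54 399] ((0.7721608877182007, -0.04637503623962402), (0.12959228456020355, 0.2841148376464844), 24.605628967285156) [ 0.7672 -0.0272  0.0598]
hous [ 182  209  116   80 2116] ((0.7242929339408875, -0.07305872440338135), (0.25194618105888367, 0.13312453031539917), 83
[... 798 characters left out ...]
62365439534187), 80.81792449951172) [ 0.311  -0.3503  0.0082]
hood [331 170  63  50 976] ((0.6233776211738586, -0.06724241375923157), (0.2525551915168762, 0.09194011241197586), 87.6498031616211) [ 0.6253 -0.0715  0.0597]
hood [274  85  43  27 103] ((0.8413655161857605, 0.46860870718955994), (0.1748044192790985, 0.08013718575239182), 7.5439629554748535) [0.8343 0.4495 0.0591]
hous [ 339  152   81   59 1383] ((0.7189289331436157, -0.07709012925624847), (0.25482821464538574, 0.133504256606102), 83.84893035888672) [ 0.697  -0.1034  0.0946]
hous [192 160   7  10  31] ((0.3194268047809601, 0.3572138249874115), (0.039090387523174286, 0.016188375651836395), 24.631546020507812) [0.3165 0.3557 0.0953]
```

View pics/side_crop.png

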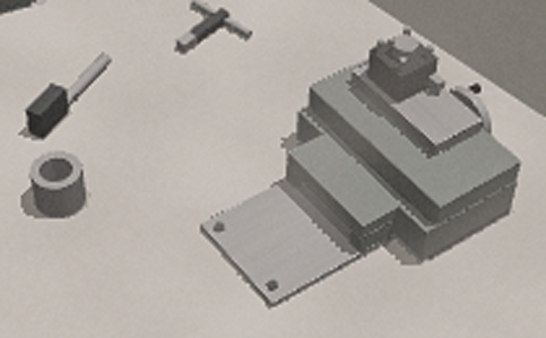

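The side crop shows the bolt's dark handle and its rod, which points away from the sleeve. It also shows the bed with two screw heads and the front faces of the hood and housing. Next I refine the measurement with the sleeve cut out.

Run:
```python
from h import *
np.set_printoptions(precision=4,suppress=True)
for n in("scene","side"):
    s=dict(np.load(n+".npz")); P=cloud(s); print(n,"cam",-s["t"]@s["R"])
    Q=P[np.isfinite(P[...,0])]
    # bolt zone
    B=Q[(Q[:,0]>.405)&(Q[:,0]<.62)&(Q[:,1]>.22)&(Q[:,1]<.45)]
    for nm,lo,hi in(("handle",.040,.048),("low",.004,.020)):
        m=((P[...,2]>lo)&(P[...,2]<hi)&(P[...,0]>.38)&(P[...,0]<.65)&(P[...,1]>.2)&(P[...,1]<.45)).astype(np.uint8)
        k,l,st,_=cv2.connectedComponentsWithStats(m)
        for j in 1+np.argsort(-st[1:,4])[:3]:
            q=P[l==j]; print(nm,st[j],cv2.minAreaRect(q[:,:2].astype(np.float32)),q.mean(0))
    rod=Q[(Q[:,2]>.013)&(Q[:,2]<.02)&(Q[:,0]>.47)&(Q[:,0]<.62)&(Q[:,1]>.24)&(Q[:,1]<.42)]
    print("rod line",len(rod),cv2.fitLine(rod[:,:2].astype(np.float32),cv2.DIST_HUBER,0,.001,.001).ravel(),rod[:,0].min(),rod[:,0].max())
    # machine fits
    a=np.deg2rad(-6.9); ex=np.array([np.cos(a),np.sin(a)]); ey=np.array([-ex[1],ex[0]])
    o=np.array([.595,-.058]); L=np.c_[(Q[:,:2]-o)@ex,(Q[:,:2]-o)@ey,Q[:,2]]
    def show(nm,q,ax):
        if len(q)<10: return
        f=cv2.fitLine(q[:,:2].astype(np.float32),cv2.DIST_HUBER,0,.001,.001).ravel()
        print(nm,len(q),f,"med",np.median(q,0))
    c=(abs(L[:,1])<.07)
    show("hoodfront",L[c&(abs(L[:,0])<.02)&(L[:,2]>.041)&(L[:,2]<.056)],0)
    show("housfront",L[c&(abs(L[:,0]-.07)<.02)&(L[:,2]>.065)&(L[:,2]<.09)],0)
    for nm,lo,hi,x in(("bed",.006,.013,(-.12,-.01)),("hoodtop",.057,.063,(.01,.06))):
        q=L[(L[:,2]>lo)&(L[:,2]<hi)&(L[:,0]>x[0])&(L[:,0]<x[1])&(abs(L[:,1])<.1)]
        ed=[]
        for x0 in np.arange(x[0],x[1],.01):
            r=q[(q[:,0]>=x0)&(q[:,0]<x0+.01)]
            if len(r)>8: ed.append([x0,r[:,1].min(),r[:,1].max()])
        print(nm,np.array(ed))
    q=L[(L[:,2]>.007)&(L[:,2]<.013)&(abs(L[:,1])<.065)&(L[:,0]>-.15)&(L[:,0]<.0)]
    print("bed front",[q[(q[:,1]>=y)&(q[:,1]<y+.015)][:,0].min() for y in np.arange(-.065,.06,.02)])
    q=L[(L[:,2]>.057)&(L[:,2]<.063)&(abs(L[:,1])<.065)&(abs(L[:,0])<.07)]
    print("hoodtop front",[q[(q[:,1]>=y)&(q[:,1]<y+.015)][:,0].min() for y in np.arange(-.065,.06,.02)])
```

```text
scene cam [1.2841 0.477  0.8418]
handle [432 242  11  19 187] ((0.44204410910606384, 0.30664223432540894), (0.062362007796764374, 0.02405071258544922), 20.49353790283203) [0.4445 0.3075 0.0435]
handle [404 222   9   4  19] ((0.3894845247268677, 0.20908409357070923), (0.0059944037348032, 0.022470634430646896), 53.77350997924805) [0.3892 0.2094 0.0438]
low [430 253  10  53 304] ((0.49543195962905884, 0.3263671398162842), (0.16872675716876984, 0.02326851524412632), 21.754928588867188) [0.5178 0.3318 0.0133]
low [402 230   9   6  36] ((0.3920130729675293, 0.20838689804077148), (0.006002265959978104, 0.02296004816889763), 42.6605339050293) [0.3913 0.2082 0.0123]
low [431 249   1   1   1] ((0.42013147473335266, 0.2869351804256439), (0.0, 0.0), 0.0) [0.4201 0.2869 0.0182]
rod line 164 [0.9362 0.3513 0.5215 0.3339] 0.4705318053535159 0.5744507798663873
bed [[-0.12   -0.0743  0.0752]
 [-0.11   -0.074   0.075 ]
 [-0.1    -0.0744  0.0746]
 [-0.09   -0.0759  0.0751]
 [-0.08   -0.075   0.075 ]
 [-0.07   -0.0762  0.0761]
 [-0.06   -0.0733  0.076 ]
 [-0.05   -0.0756  0.0748]
 [-0.04    0.0474  0.07
[... 1807 characters left out ...]
0.03   -0.0796  0.0715]
 [-0.02   -0.0772  0.0702]]
hoodtop [[ 0.01   -0.0776  0.0718]
 [ 0.02   -0.0786  0.0698]
 [ 0.03   -0.0791  0.0717]
 [ 0.04   -0.0966  0.0979]
 [ 0.05   -0.0991  0.097 ]]
bed front [np.float64(-0.13942549866831186), np.float64(-0.1387231595166355), np.float64(-0.13808966071551376), np.float64(-0.13884415951326434), np.float64(-0.1393010595900236), np.float64(-0.13789704165461797), np.float64(-0.138387211444097)]
hoodtop front [np.float64(-0.008158631190686268), np.float64(-0.009632760274075511), np.float64(-0.0072516082671710514), np.float64(-0.009019382357941672), np.float64(-0.007343754979406487), np.float64(-0.008842918553735483), np.float64(-0.00952403907567706)]
```

Call:
jog_arm:
  series:
    - [-0.83,-0.49,0,0,0]
    - [-0.83,-0.49,0,0,0]
    - [-0.83,-0.49,0,0,0]
    - [-0.83,-0.49,0,0,0]
    - [-0.83,-0.49,0,0,0]

```text
t: 0.52
tool_pos: [0.2964, 0.4806, 0.292]
orientation: [[-0.947, 0.323, -0.0], [0.323, 0.947, -0.0], [0.0, -0.001, -1.0]]
wrist_force: [1.5, -0.6, 0.1]
gripper_width: 0.0911
grasp_force: 0.0
```

Call:
jog_arm:
  series:
    - [-0.83,-0.49,0,0,0]
    - [-0.83,-0.49,0,0,0]
    - [-0.83,-0.49,0,0,0]
    - [-0.83,-0.49,0,0,0]
    - [-0.83,-0.49,0,0,0]

```text
t: 0.93
tool_pos: [0.3906, 0.3707, 0.292]
orientation: [[-0.946, 0.323, -0.0], [0.323, 0.946, -0.0], [0.0, -0.0, -1.0]]
wrist_force: [0.9, 0.2, 0.3]
gripper_width: 0.091
grasp_force: 0.0
```

Call:
jog_arm:
  series:
    - [-0.83,-0.49,0,0,0]
    - [-0.83,-0.49,0,0,0]
    - [-0.83,-0.49,0,0,0]
    - [0,0,0,-1,0]
    - [0,0,0,-1,0]

```text
t: 1.35
tool_pos: [0.4474, 0.3048, 0.2919]
orientation: [[-0.982, 0.188, -0.0], [0.188, 0.982, -0.0], [0.0, -0.0, -1.0]]
wrist_force: [-0.5, 0.1, -0.0]
gripper_width: 0.0911
grasp_force: 0.0
```

Call:
jog_arm:
  series:
    - [0,0,0,-1,0.3]
    - [0,0,0,-1,0.3]
    - [0,0,0,-1,0.3]
    - [0,0,0,-1,0.3]
    - [0,0,0,-1,0.3]

```text
t: 1.77
tool_pos: [0.4463, 0.306, 0.2919]
orientation: [[-0.987, -0.163, -0.001], [-0.163, 0.987, -0.0], [0.001, -0.0, -1.0]]
wrist_force: [-0.5, -0.2, -0.1]
gripper_width: 0.064
grasp_force: 0.0
```

Call:
jog_arm:
  series:
    - [0,0,0,-1,0.3]
    - [0,0,0,-1,0.3]
    - [0,0,0,-0.9,0.3]
    - [0,0,0,0,0.3]
    - [0,0,0,0,0.3]

```text
t: 2.18
tool_pos: [0.4464, 0.3061, 0.2921]
orientation: [[-0.936, -0.353, -0.0], [-0.353, 0.936, -0.0], [0.0, -0.0, -1.0]]
wrist_force: [-1.0, -0.4, -0.2]
gripper_width: 0.0639
grasp_force: 0.0
```

Moves track the commands well. Next is a wrist view to check the bolt, plus the positions of the can and sleeve.

Run:
```python
from h import *
from plant import ctrl
np.set_printoptions(precision=4,suppress=True)
for n in("scene","side"):
    s=dict(np.load(n+".npz")); P=cloud(s)
    for nm,lo,hi,x,y in(("sleeve",.050,.060,(.3,.45),(.1,.26)),("can",.09,.15,(.25,.42),(.3,.5))):
        m=(P[...,2]>lo)&(P[...,2]<hi)&(P[...,0]>x[0])&(P[...,0]<x[1])&(P[...,1]>y[0])&(P[...,1]<y[1])
        q=P[m]; print(n,nm,len(q),q.min(0),q.max(0)) if len(q) else 0
s=ctrl.snapshot("wrist"); print(s["K"],s["R"],s["t"],"cam",-s["t"]@s["R"])
np.savez("wrist.npz",**s); cv2.imwrite("pics/wrist0.png",s["img"][:,:,::-1])
d=s["depth"];K=s["K"]; v,u=np.indices(d.shape); a=(u-K[0,2])/K[0,0]; b=(v-K[1,2])/K[1,1]; r=np.hypot(a,b)+1e-9; k=np.tan(np.minimum(r,1.45))/r
P=(np.stack([a*k*d,b*k*d,d],-1)-s["t"])@s["R"]; P[d==0]=np.nan
for lo,hi in((.04,.048),(.010,.018)):
    m=((P[...,2]>lo)&(P[...,2]<hi)&(abs(P[...,0]-.5)<.13)&(abs(P[...,1]-.32)<.09)).astype(np.uint8)
    kk,l,st,_=cv2.connectedComponentsWithStats(m); j=1+np.argmax(st[1:,4]); q=P[l==j]
    print(st[j],cv2.minAreaRect(q[:,:2].astype(np.float32)),q.mean(0),cv2.fitLine(q[:,:2].astype(np.float32),cv2.DIST_HUBER,0,.001,.001).ravel())
```

```text
scene sleeve 223 [0.3398 0.1535 0.0501] [0.4047 0.2177 0.0594]
scene can 455 [0.2946 0.351  0.0904] [0.3416 0.4085 0.15  ]
side sleeve 156 [0.3358 0.1497 0.05  ] [0.3981 0.2139 0.06  ]
side can 249 [0.2772 0.345  0.0907] [0.3338 0.399  0.15  ]
[[309.7069   0.     323.2314]
 [  0.     309.7069 200.1798]
 [  0.       0.       1.    ]] [[-0.3526  0.9358  0.    ]
 [ 0.8939  0.3368  0.2957]
 [ 0.2767  0.1043 -0.9553]] [-0.1289 -0.5364  0.2373] cam [0.3684 0.2765 0.3853]
[ 314  151   22   52 1082] ((0.44127702713012695, 0.3056034445762634), (0.05911264941096306, 0.023890621960163116), 20.13599967956543) [0.4409 0.3054 0.0448] [0.9439 0.3301 0.4409 0.3054]
[316 203  14  70 800] ((0.5254203081130981, 0.3346697688102722), (0.1001463308930397, 0.016812864691019058), 19.494586944580078) [0.5238 0.3344 0.0151] [0.9477 0.3191 0.5238 0.3344]
```

View pics/wrist0.png

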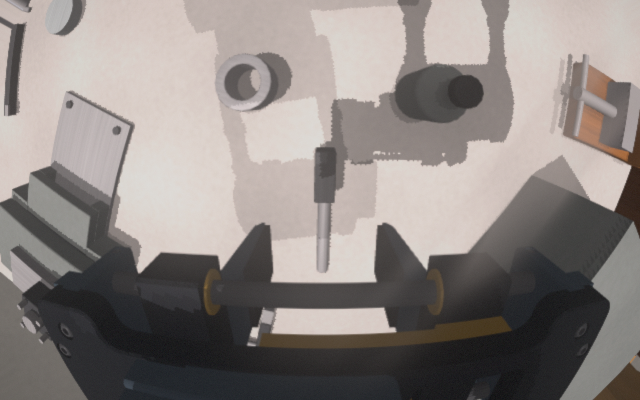

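The wrist view shows the handle at (324,175) and the rod down to (322,270), centred between the fingers. It agrees with the other two views to about 2 mm: the bolt is at (0.441, 0.3055) with a yaw of about 20°. The can and sleeve are clear, so I descend and grasp.

Call:
jog_arm:
  series:
    - [0,0.04,1,0.15,0.3]
    - [0,0,1,0,0.3]
    - [0,0,1,0,0.3]
    - [0,0,1,0,0.3]
    - [0,0,1,0,0.3]
  grip_force: 50

```text
t: 2.65
tool_pos: [0.446, 0.3072, 0.141]
orientation: [[-0.939, -0.343, 0.0], [-0.343, 0.939, 0.0], [-0.0, 0.0, -1.0]]
wrist_force: [1.0, 0.9, 0.8]
gripper_width: 0.0638
grasp_force: 0.0
```

Call:
jog_arm:
  series:
    - [0,0,0.94,0,0.3]
    - [0,0,0.94,0,0.3]
    - [0,0,0,0,0.3]
    - [0,0,0,0,1]
    - [0,0,0,0,1]

```text
t: 3.07
tool_pos: [0.4465, 0.3075, 0.087]
orientation: [[-0.939, -0.344, 0.001], [-0.344, 0.939, 0.0], [-0.001, 0.0, -1.0]]
wrist_force: [-0.2, 0.3, 0.3]
gripper_width: 0.0533
grasp_force: 0.0
```

Call:
jog_arm:
  series:
    - [0,0,0,0,1]
    - [0,0,0,0,1]
    - [0,0,0,0,1]
    - [0,0,0,0,1]
    - [0,0,0,0,1]

```text
t: 3.48
tool_pos: [0.4463, 0.3074, 0.0865]
orientation: [[-0.939, -0.345, 0.001], [-0.345, 0.939, 0.0], [-0.001, 0.0, -1.0]]
wrist_force: [-1.8, -0.6, 9.2]
gripper_width: 0.0236
grasp_force: 50.0
```

Call:
jog_arm:
  series:
    - [0,0,-0.3,0,1]
    - [0,0,-0.7,0,1]
    - [0,0,-1,0,1]
    - [0,0,-1,0,1]
    - [0,0,0,0.5,1]

```text
t: 3.9
tool_pos: [0.4475, 0.3081, 0.181]
orientation: [[-0.95, -0.312, 0.005], [-0.312, 0.95, 0.003], [-0.006, 0.001, -1.0]]
wrist_force: [2.4, 2.0, -4.3]
gripper_width: 0.0239
grasp_force: 49.9
```

Call:
jog_arm:
  series:
    - [0,0,0,1,1]
    - [0,0,0,1,1]
    - [0,0,0,1,1]
    - [0,0,0,1,1]
    - [0,0,0,1,1]

```text
t: 4.32
tool_pos: [0.4456, 0.307, 0.1762]
orientation: [[-0.999, 0.036, -0.001], [0.036, 0.999, -0.0], [0.001, -0.0, -1.0]]
wrist_force: [0.3, 0.6, -5.3]
gripper_width: 0.0234
grasp_force: 49.9
```

Call:
jog_arm:
  series:
    - [0,0,0,0.8,1]
    - [0,0,0,0.48,1]
    - [0,0,0,0,1]
    - [-0.05,-0.5,0,0,1]
    - [-0.05,-0.8,0,0,1]

```text
t: 4.73
tool_pos: [0.4444, 0.2688, 0.176]
orientation: [[-0.993, 0.118, 0.001], [0.118, 0.993, 0.001], [-0.001, 0.001, -1.0]]
wrist_force: [0.8, -0.3, -5.1]
gripper_width: 0.024
grasp_force: 49.9
```

Call:
jog_arm:
  series:
    - [-0.05,-0.9,0,0,1]
    - [-0.05,-0.9,0,0,1]
    - [-0.05,-0.9,0,0,1]
    - [-0.05,-0.9,0,0,1]
    - [-0.05,-0.9,0,0,1]

```text
t: 5.15
tool_pos: [0.4347, 0.1317, 0.1761]
orientation: [[-0.993, 0.119, -0.0], [0.119, 0.993, -0.0], [0.0, -0.0, -1.0]]
wrist_force: [1.2, 1.0, -5.5]
gripper_width: 0.0235
grasp_force: 49.9
```

Call:
jog_arm:
  series:
    - [-0.05,-0.9,0,0,1]
    - [-0.05,-0.9,0,0,1]
    - [-0.05,-0.9,0,0,1]
    - [-0.05,-0.9,0,0,1]
    - [-0.05,-0.9,0,0,1]

```text
t: 5.57
tool_pos: [0.4258, -0.0032, 0.1761]
orientation: [[-0.993, 0.12, -0.0], [0.12, 0.993, -0.0], [0.0, -0.0, -1.0]]
wrist_force: [0.3, -0.5, -6.5]
gripper_width: 0.024
grasp_force: 49.9
```

Call:
jog_arm:
  series:
    - [0,0,0,0,1]
    - [0,0,0,0,1]

```text
t: 5.73
tool_pos: [0.4261, -0.003, 0.1761]
orientation: [[-0.992, 0.123, -0.0], [0.123, 0.992, -0.0], [0.0, -0.0, -1.0]]
wrist_force: [-0.0, 1.4, -5.3]
gripper_width: 0.0241
grasp_force: 49.9
```

```bash
cat > w.py <<'E'
from h import *
from plant import ctrl
np.set_printoptions(precision=4,suppress=True)
def mach(p):
    a=np.deg2rad(-7); d=np.asarray(p)[...,:2]-[.5888,-.0593]
    return np.stack([d@[np.cos(a),np.sin(a)],d@[-np.sin(a),np.cos(a)]],-1)
def wcloud(name=None):
    s=ctrl.snapshot("wrist")
    if name: cv2.imwrite(name,s["img"][:,:,::-1])
    d=s["depth"];K=s["K"]; v,u=np.indices(d.shape); a=(u-K[0,2])/K[0,0]; b=(v-K[1,2])/K[1,1]; r=np.hypot(a,b)+1e-9; k=np.tan(np.minimum(r,1.45))/r
    P=(np.stack([a*k*d,b*k*d,d],-1)-s["t"])@s["R"]; P[d==0]=np.nan; return s,P
def state():
    o=ctrl.observe(); R=o["orientation"]
    print("t",o["t"],"tcp",o["tool_pos"],"mach",mach(o["tool_pos"]),"yaw",np.degrees(np.arctan2(-R[1,0],-R[0,0])),"F",o["wrist_force"],"T",o["torque"],"w",o["gripper_width"],o["grasp_force"])
E
python3 - <<'E'
from w import *
state()
s,P=wcloud("pics/wrist1.png")
o=ctrl.observe()["tool_pos"]
g=lambda lo,hi,x,y:P[(P[...,2]>lo)&(P[...,2]<hi)&(mach(P)[...,0]>x[0])&(mach(P)[...,0]<x[1])&(abs(mach(P)[...,1]-y)<.1)]
# hood top, bed edges, rod
M=mach(P)
for nm,lo,hi,x0,x1 in(("hood",.056,.064,-.03,.06),("bed",.006,.014,-.15,.01),("rod",.08,.13,-.18,.02)):
    m=(P[...,2]>lo)&(P[...,2]<hi)&(M[...,0]>x0)&(M[...,0]<x1)&(abs(M[...,1])<.085)
    q=M[m]; print(nm,len(q),q.min(0),q.max(0),cv2.minAreaRect(q.astype(np.float32)),np.median(P[m][:,2]))
E
```

```text
t 5.7333 tcp [ 0.4261 -0.003   0.1761] mach [-0.1684  0.0361] yaw -7.044721110118441 F [-0.0222  1.4262 -5.3166] T [ 0.0855  0.1021 -0.0128] w 0.024149990301397677 49.93958115577698Traceback (most recent call last):
  File "<stdin>", line 10, in <module>
    return umr_minimum(a, axis, None, out, keepdims, initial, where)
ValueError: zero-size array to reduction operation minimum which has no identity
```

View pics/wrist1.png

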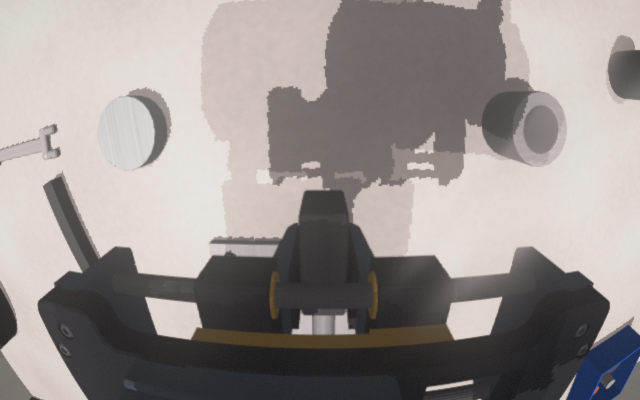

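The wrist view shows the handle at (323,235) and the rod at (322,322) in the grip. The hood is out of sight here, so I check the rod's tilt and tip in the other two views.

Run:
```python
from w import *
for n in("scene","side"):
    s=ctrl.snapshot(n); cv2.imwrite(f"pics/{n}1.png",s["img"][:,:,::-1]); P=cloud(s); M=mach(P)
    m=(P[...,2]>.075)&(P[...,2]<.13)&(M[...,0]>-.135)&(M[...,0]<.01)&(abs(M[...,1]-.036)<.025)
    q=np.c_[M[m],P[m][:,2]]
    if len(q)<10: print(n,"none",len(q)); continue
    print(n,len(q),q.min(0),q.max(0))
    for x in np.arange(-.14,0.01,.015):
        r=q[(q[:,0]>=x)&(q[:,0]<x+.015)]
        if len(r)>3: print(round(x,3),len(r),"ymed",np.median(r[:,1]),"y",r[:,1].min(),r[:,1].max(),"ztop",np.percentile(r[:,2],95))
    # machine recheck
    for nm,lo,hi,x0,x1 in(("hoodface",.042,.057,-.02,.02),("hoodtop",.057,.063,-.015,.04)):
        m=(P[...,2]>lo)&(P[...,2]<hi)&(M[...,0]>x0)&(M[...,0]<x1)&(abs(M[...,1])<.09); q=M[m]
        if len(q): print(nm,len(q),np.percentile(q,[1,50,99],axis=0))
```

```text
scene 216 [-0.1342  0.0307  0.0905] [-0.0326  0.0471  0.108 ]
-0.14 20 ymed 0.04267764837974018 y 0.030780936784277856 0.045979182136186535 ztop 0.10511247202091985
-0.125 28 ymed 0.04294474343634608 y 0.0327446898767024 0.0468814011369867 ztop 0.10571070667516531
-0.11 28 ymed 0.0423885298815677 y 0.030709935715925646 0.04654258490995647 ztop 0.10592280581837071
-0.095 31 ymed 0.04172893629947021 y 0.03244554313622244 0.04665420095238126 ztop 0.10527108290759693
-0.08 29 ymed 0.04268758181165025 y 0.03144914764695276 0.04617885201318899 ztop 0.10653730523069996
-0.065 33 ymed 0.04262963496909916 y 0.03205760746093519 0.047060135839070275 ztop 0.10586874725448957
-0.05 38 ymed 0.04149608854552504 y 0.031568577355332236 0.04692356438112848 ztop 0.10561682005014185
-0.035 9 ymed 0.03886491897725924 y 0.03311221373956485 0.04385685009832105 ztop 0.10226986586893391
hoodface 45 [[ 0.0014 -0.0662]
 [ 0.0102  0.0718]
 [ 0.018   0.0786]]
hoodtop 593 [[ 0.0012 -0.0696]
 [ 0.0214  0.0073]
 [ 0.0395  0.0764]]
side 55 [-0.0742  0.0248  0.0913] [-0.0378  0.0463  0.1089]
-0.08 12 ymed 0.030901723982054083 y 0.02478359779126136 0.03648404404191171 ztop 0.1083145330179264
-0.065 25 ymed 0.033474337464148025 y 0.026183837256095903 0.04630502907486282 ztop 0.10733763495906465
-0.05 18 ymed 0.031476009177578354 y 0.026176948508812806 0.043593513302530675 ztop 0.10732887626112769
hoodface 137 [[-0.0048 -0.0769]
 [-0.0006 -0.0252]
 [ 0.0191  0.0722]]
hoodtop 393 [[-0.0033 -0.0769]
 [ 0.0176 -0.005 ]
 [ 0.0395  0.0727]]
```

The rod is straight and level, and its tip is at machine x ≈ -0.034, as predicted. I lower it to about 4 mm above the bed and go in under the hood.

Call:
jog_arm:
  series:
    - [0,0,0.7,0,1]
    - [0,0,0.9,0,1]
    - [0,0,0.6,0,1]
    - [0,0,0.3,0,1]
    - [0,0,0,0,1]

```text
t: 6.3
tool_pos: [0.4257, -0.0007, 0.0993]
orientation: [[-0.993, 0.119, -0.003], [0.119, 0.993, 0.0], [0.003, 0.0, -1.0]]
wrist_force: [-0.7, -0.0, -4.9]
gripper_width: 0.0236
grasp_force: 49.9
```

Call:
jog_arm:
  series:
    - [0,0,0,0,1]
    - [-0.5,0,0,0,1]
    - [-0.6,0,0,0,1]
    - [-0.6,0,0,0,1]
    - [-0.6,0,0,0,1]

```text
t: 6.72
tool_pos: [0.4962, -0.0097, 0.1021]
orientation: [[-0.993, 0.12, 0.002], [0.12, 0.993, -0.0], [-0.002, -0.0, -1.0]]
wrist_force: [-0.8, -0.6, -5.0]
gripper_width: 0.0239
grasp_force: 49.9
```

Call:
jog_arm:
  series:
    - [-0.4,0,0,0,1]
    - [-0.3,0,0,0,1]
    - [0,0,0,0,1]
    - [0,0,0,0,1]

```text
t: 7.05
tool_pos: [0.5156, -0.0123, 0.1013]
orientation: [[-0.993, 0.121, 0.0], [0.121, 0.993, -0.0], [-0.0, -0.0, -1.0]]
wrist_force: [-0.8, 0.5, -5.2]
gripper_width: 0.0241
grasp_force: 49.9
```

```bash
python3 -c "
from w import *
state()"
```

```text
t 7.05 tcp [ 0.5156 -0.0123  0.1013] mach [-0.0784  0.0377] yaw -6.931851963313108 F [-0.7827  0.4749 -5.2308] T [ 0.0219  0.089  -0.0006] w 0.02409853484202973 49.93943989276886
```

Call:
jog_arm:
  series:
    - [-0.06,0,0.05,0,1]
    - [-0.06,0,0,0,1]
    - [-0.06,0,0,0,1]
    - [-0.06,0,0,0,1]
    - [0,0,0,0,1]

```text
t: 7.47
tool_pos: [0.5233, -0.0135, 0.0993]
orientation: [[-0.993, 0.121, 0.0], [0.121, 0.993, -0.0], [-0.0, -0.0, -1.0]]
wrist_force: [-0.5, -0.1, -5.2]
gripper_width: 0.024
grasp_force: 49.9
```

Call:
jog_arm:
  series:
    - [-0.03,0,0,0,1]
    - [-0.03,0,0,0,1]
    - [-0.03,0,0,0,1]
    - [0,0,0,0,1]

```text
t: 7.8
tool_pos: [0.5258, -0.0138, 0.0993]
orientation: [[-0.993, 0.121, 0.0], [0.121, 0.993, -0.0], [-0.0, -0.0, -1.0]]
wrist_force: [-0.3, -0.5, -6.8]
gripper_width: 0.0239
grasp_force: 49.9
```

Call:
jog_arm:
  series:
    - [-0.03,0,0,0,1]
    - [-0.03,0,0,0,1]
    - [0,0,0,0,1]

```text
t: 8.05
tool_pos: [0.5277, -0.014, 0.0993]
orientation: [[-0.993, 0.121, 0.0], [0.121, 0.993, -0.0], [-0.0, -0.0, -1.0]]
wrist_force: [0.1, -0.4, -6.3]
gripper_width: 0.0239
grasp_force: 49.9
```

Call:
jog_arm:
  series:
    - [-0.02,0,0,0,1]
    - [-0.02,0,0,0,1]
    - [0,0,0,0,1]

```text
t: 8.3
tool_pos: [0.5287, -0.0141, 0.0993]
orientation: [[-0.993, 0.121, 0.0], [0.121, 0.993, -0.0], [-0.0, -0.0, -1.0]]
wrist_force: [0.0, -0.1, -5.7]
gripper_width: 0.0242
grasp_force: 49.9
```

Call:
jog_arm:
  series:
    - [-0.02,0,0,0,1]
    - [-0.02,0,0,0,1]
    - [0,0,0,0,1]

```text
t: 8.55
tool_pos: [0.5298, -0.0143, 0.0993]
orientation: [[-0.993, 0.121, -0.0], [0.121, 0.993, -0.0], [0.0, -0.0, -1.0]]
wrist_force: [-0.9, -0.2, -5.7]
gripper_width: 0.024
grasp_force: 49.9
```

Call:
jog_arm:
  series:
    - [-0.02,0,0,0,1]
    - [0,0,0,0,1]

```text
t: 8.72
tool_pos: [0.53, -0.0143, 0.0992]
orientation: [[-0.993, 0.121, -0.001], [0.121, 0.993, 0.0], [0.001, -0.0, -1.0]]
wrist_force: [-3.8, -0.2, -4.6]
gripper_width: 0.0239
grasp_force: 49.9
```

Contact at tip x ≈ 0.070, as expected. I add a light press and sweep toward -y.

Call:
jog_arm:
  series:
    - [-0.02,0,0,0,1]
    - [0,0,0,0,1]
    - [0,-0.03,0,0,1]
    - [0,-0.03,0,0,1]
    - [0,0,0,0,1]

```text
t: 9.13
tool_pos: [0.5299, -0.016, 0.0991]
orientation: [[-0.993, 0.121, -0.002], [0.121, 0.993, 0.0], [0.002, 0.0, -1.0]]
wrist_force: [-4.0, 2.1, -6.2]
gripper_width: 0.0236
grasp_force: 50.0
```

Call:
jog_arm:
  series:
    - [0,-0.04,0,0,1]
    - [0,-0.04,0,0,1]
    - [0,-0.04,0,0,1]
    - [0,0,0,0,1]

```text
t: 9.47
tool_pos: [0.5295, -0.0196, 0.099]
orientation: [[-0.993, 0.121, -0.002], [0.121, 0.993, 0.0], [0.002, 0.0, -1.0]]
wrist_force: [-4.0, 3.8, -5.7]
gripper_width: 0.0238
grasp_force: 50.0
```

Call:
jog_arm:
  series:
    - [-0.01,-0.04,0,0,1]
    - [0,-0.04,0,0,1]
    - [0,-0.04,0,0,1]
    - [0,0,0,0,1]

```text
t: 9.8
tool_pos: [0.5291, -0.0232, 0.099]
orientation: [[-0.993, 0.121, -0.002], [0.121, 0.993, 0.001], [0.002, 0.0, -1.0]]
wrist_force: [-5.1, 3.0, -5.9]
gripper_width: 0.0236
grasp_force: 50.0
```

Call:
jog_arm:
  series:
    - [0,-0.04,0,0,1]
    - [0,-0.04,0,0,1]
    - [0,-0.04,0,0,1]
    - [0,0,0,0,1]

```text
t: 10.13
tool_pos: [0.5287, -0.0267, 0.099]
orientation: [[-0.993, 0.121, -0.002], [0.121, 0.993, 0.001], [0.003, 0.0, -1.0]]
wrist_force: [-4.2, 2.9, -4.4]
gripper_width: 0.0236
grasp_force: 50.0
```

Call:
jog_arm:
  series:
    - [0,-0.04,0,0,1]
    - [0,-0.04,0,0,1]
    - [0,-0.04,0,0,1]
    - [0,0,0,0,1]

```text
t: 10.47
tool_pos: [0.5283, -0.0303, 0.099]
orientation: [[-0.993, 0.121, -0.002], [0.121, 0.993, 0.001], [0.002, 0.0, -1.0]]
wrist_force: [-4.9, 3.3, -4.9]
gripper_width: 0.0237
grasp_force: 50.0
```

Call:
jog_arm:
  series:
    - [0,-0.04,0,0,1]
    - [0,-0.04,0,0,1]
    - [0,-0.04,0,0,1]
    - [0,0,0,0,1]

```text
t: 10.8
tool_pos: [0.5278, -0.0338, 0.099]
orientation: [[-0.993, 0.121, -0.002], [0.121, 0.993, 0.001], [0.002, 0.0, -1.0]]
wrist_force: [-5.6, 3.7, -5.4]
gripper_width: 0.0237
grasp_force: 50.0
```

Call:
jog_arm:
  series:
    - [0,-0.04,0,0,1]
    - [0,-0.04,0,0,1]
    - [0,-0.04,0,0,1]
    - [0,0,0,0,1]

```text
t: 11.13
tool_pos: [0.5274, -0.0374, 0.099]
orientation: [[-0.993, 0.121, -0.002], [0.121, 0.993, 0.001], [0.002, 0.0, -1.0]]
wrist_force: [-5.7, 3.2, -5.6]
gripper_width: 0.024
grasp_force: 50.0
```

Call:
jog_arm:
  series:
    - [0,-0.04,0,0,1]
    - [0,-0.04,0,0,1]
    - [0,-0.04,0,0,1]
    - [0,0,0,0,1]

```text
t: 11.47
tool_pos: [0.527, -0.041, 0.099]
orientation: [[-0.993, 0.121, -0.002], [0.121, 0.993, 0.001], [0.002, 0.0, -1.0]]
wrist_force: [-5.2, 2.6, -5.9]
gripper_width: 0.024
grasp_force: 50.0
```

Call:
jog_arm:
  series:
    - [0,-0.04,0,0,1]
    - [0,-0.04,0,0,1]
    - [0,-0.04,0,0,1]
    - [0,0,0,0,1]

```text
t: 11.8
tool_pos: [0.5265, -0.0446, 0.099]
orientation: [[-0.993, 0.121, -0.002], [0.121, 0.993, 0.001], [0.002, 0.0, -1.0]]
wrist_force: [-4.7, 3.0, -4.9]
gripper_width: 0.0237
grasp_force: 50.0
```

Call:
jog_arm:
  series:
    - [0,-0.04,0,0,1]
    - [0,-0.04,0,0,1]
    - [0,-0.04,0,0,1]
    - [0,0,0,0,1]

```text
t: 12.13
tool_pos: [0.5261, -0.0481, 0.099]
orientation: [[-0.993, 0.121, -0.002], [0.121, 0.993, 0.001], [0.002, 0.0, -1.0]]
wrist_force: [-5.5, 3.3, -5.4]
gripper_width: 0.0237
grasp_force: 50.0
```

Call:
jog_arm:
  series:
    - [0,-0.04,0,0,1]
    - [0,-0.04,0,0,1]
    - [0,-0.04,0,0,1]
    - [0,0,0,0,1]

```text
t: 12.47
tool_pos: [0.5257, -0.0517, 0.099]
orientation: [[-0.993, 0.121, -0.002], [0.121, 0.993, 0.001], [0.002, 0.0, -1.0]]
wrist_force: [-5.0, 2.6, -6.1]
gripper_width: 0.0239
grasp_force: 50.0
```

Call:
jog_arm:
  series:
    - [0,-0.04,0,0,1]
    - [0,-0.04,0,0,1]
    - [0,-0.04,0,0,1]
    - [0,0,0,0,1]

```text
t: 12.8
tool_pos: [0.5252, -0.0553, 0.099]
orientation: [[-0.993, 0.121, -0.002], [0.121, 0.993, 0.001], [0.002, 0.0, -1.0]]
wrist_force: [-4.8, 3.4, -6.2]
gripper_width: 0.0238
grasp_force: 50.0
```

Call:
jog_arm:
  series:
    - [0,-0.04,0,0,1]
    - [0,-0.04,0,0,1]
    - [0,-0.04,0,0,1]
    - [0,0,0,0,1]

```text
t: 13.13
tool_pos: [0.5248, -0.0589, 0.099]
orientation: [[-0.993, 0.121, -0.002], [0.121, 0.993, 0.001], [0.002, 0.0, -1.0]]
wrist_force: [-5.0, 2.5, -6.4]
gripper_width: 0.0242
grasp_force: 50.0
```

Call:
jog_arm:
  series:
    - [0,-0.04,0,0,1]
    - [0,-0.04,0,0,1]
    - [0,-0.04,0,0,1]
    - [0,0,0,0,1]

```text
t: 13.47
tool_pos: [0.5244, -0.0624, 0.099]
orientation: [[-0.993, 0.121, -0.002], [0.121, 0.993, 0.001], [0.002, 0.0, -1.0]]
wrist_force: [-4.7, 3.0, -6.5]
gripper_width: 0.0239
grasp_force: 50.0
```

Call:
jog_arm:
  series:
    - [0,-0.04,0,0,1]
    - [0,-0.04,0,0,1]
    - [0,-0.04,0,0,1]
    - [0,0,0,0,1]

```text
t: 13.8
tool_pos: [0.5243, -0.0661, 0.0991]
orientation: [[-0.993, 0.121, -0.002], [0.121, 0.993, 0.0], [0.002, 0.0, -1.0]]
wrist_force: [-4.9, 2.1, -5.9]
gripper_width: 0.0237
grasp_force: 50.0
```

Call:
jog_arm:
  series:
    - [0,-0.04,0,0,1]
    - [0,-0.04,0,0,1]
    - [0,-0.04,0,0,1]
    - [0,0,0,0,1]

```text
t: 14.13
tool_pos: [0.5251, -0.0702, 0.0995]
orientation: [[-0.993, 0.121, 0.001], [0.121, 0.993, -0.0], [-0.001, -0.0, -1.0]]
wrist_force: [-0.9, -0.3, -5.1]
gripper_width: 0.0239
grasp_force: 49.9
```

Call:
jog_arm:
  series:
    - [0,-0.04,0,0,1]
    - [0,-0.04,0,0,1]
    - [0,-0.04,0,0,1]
    - [0,0,0,0,1]

```text
t: 14.47
tool_pos: [0.5239, -0.0734, 0.0993]
orientation: [[-0.993, 0.121, -0.0], [0.121, 0.993, 0.0], [0.0, 0.0, -1.0]]
wrist_force: [-0.8, 2.4, -4.4]
gripper_width: 0.0238
grasp_force: 50.0
```

The axial force vanished and the tip dropped forward near TCP y = -0.070, with a side wall felt after it. That is the slot, so I go back to its middle and feel forward.

Call:
jog_arm:
  series:
    - [0,0.06,0,0,1]
    - [0,0.055,0,0,1]
    - [0,0,0,0,1]
    - [-0.04,0,0,0,1]
    - [0,0,0,0,1]

```text
t: 14.88
tool_pos: [0.5261, -0.0702, 0.0994]
orientation: [[-0.993, 0.121, 0.0], [0.121, 0.993, -0.0], [-0.0, -0.0, -1.0]]
wrist_force: [0.1, 1.0, -5.3]
gripper_width: 0.0238
grasp_force: 49.9
```

Call:
jog_arm:
  series:
    - [-0.03,0,0,0,1]
    - [0,0,0,0,1]

```text
t: 15.05
tool_pos: [0.5268, -0.0703, 0.0993]
orientation: [[-0.993, 0.121, 0.0], [0.121, 0.993, -0.0], [-0.0, -0.0, -1.0]]
wrist_force: [-0.7, -1.2, -5.6]
gripper_width: 0.0237
grasp_force: 49.9
```

Call:
jog_arm:
  series:
    - [-0.05,0,0,0,1]
    - [-0.05,0,0,0,1]
    - [-0.05,0,0,0,1]
    - [0,0,0,0,1]

```text
t: 15.38
tool_pos: [0.5315, -0.0709, 0.0993]
orientation: [[-0.993, 0.121, 0.0], [0.121, 0.993, -0.0], [-0.0, -0.0, -1.0]]
wrist_force: [-0.5, -0.2, -5.2]
gripper_width: 0.0237
grasp_force: 49.9
```

Call:
jog_arm:
  series:
    - [-0.05,0,0,0,1]
    - [-0.05,0,0,0,1]
    - [-0.05,0,0,0,1]
    - [0,0,0,0,1]

```text
t: 15.72
tool_pos: [0.5359, -0.0714, 0.0993]
orientation: [[-0.993, 0.121, 0.0], [0.121, 0.993, -0.0], [-0.0, -0.0, -1.0]]
wrist_force: [1.0, -0.3, -6.5]
gripper_width: 0.024
grasp_force: 49.9
```

```bash
python3 -c "
from w import *
state()"
```

```text
t 15.7167 tcp [ 0.5359 -0.0714  0.0993] mach [-0.051  -0.0185] yaw -6.959463836088173 F [ 0.9807 -0.3194 -6.4885] T [ 0.0647  0.0294 -0.0392] w 0.023981852742833962 49.949666261672974
```

Call:
jog_arm:
  series:
    - [-0.07,0,0,0,1]
    - [-0.07,0,0,0,1]
    - [-0.07,0,0,0,1]
    - [-0.07,0,0,0,1]
    - [0,0,0,0,1]

```text
t: 16.13
tool_pos: [0.5445, -0.0724, 0.0994]
orientation: [[-0.993, 0.121, 0.001], [0.121, 0.993, -0.0], [-0.001, -0.0, -1.0]]
wrist_force: [0.5, -0.8, -5.7]
gripper_width: 0.0239
grasp_force: 49.9
```

Call:
jog_arm:
  series:
    - [-0.07,0,0,0,1]
    - [-0.07,0,0,0,1]
    - [-0.07,0,0,0,1]
    - [-0.05,0,0,0,1]
    - [0,0,0,0,1]

```text
t: 16.55
tool_pos: [0.552, -0.0734, 0.0993]
orientation: [[-0.993, 0.121, 0.0], [0.121, 0.993, -0.0], [-0.0, -0.0, -1.0]]
wrist_force: [-0.8, -0.0, -6.0]
gripper_width: 0.0238
grasp_force: 49.9
```

Call:
jog_arm:
  series:
    - [-0.04,0,0,0,1]
    - [-0.04,0,0,0,1]
    - [0,0,0.04,0,1]
    - [0,0,0.03,0,1]
    - [0,0,0,0,1]

```text
t: 16.97
tool_pos: [0.5538, -0.0735, 0.0969]
orientation: [[-0.993, 0.121, -0.001], [0.121, 0.993, 0.0], [0.001, 0.0, -1.0]]
wrist_force: [-0.2, 0.4, -6.5]
gripper_width: 0.0236
grasp_force: 49.9
```

Call:
jog_arm:
  series:
    - [-0.05,0,0,0,1]
    - [-0.05,0,0,0,1]
    - [-0.05,0,0,0,1]
    - [-0.04,0,0,0,1]
    - [0,0,0,0,1]

```text
t: 17.38
tool_pos: [0.5601, -0.0743, 0.0973]
orientation: [[-0.993, 0.121, 0.0], [0.121, 0.993, -0.0], [-0.0, -0.0, -1.0]]
wrist_force: [0.5, 0.3, -6.1]
gripper_width: 0.0238
grasp_force: 49.9
```

Call:
jog_arm:
  series:
    - [-0.03,0,0,0,1]
    - [-0.02,0,0,0,1]
    - [0,0,0,0,1]

```text
t: 17.63
tool_pos: [0.5613, -0.0744, 0.0972]
orientation: [[-0.993, 0.121, 0.0], [0.121, 0.993, -0.0], [-0.0, 0.0, -1.0]]
wrist_force: [0.1, 0.7, -5.8]
gripper_width: 0.0241
grasp_force: 49.9
```

Now I lower it onto the bed and finish with gentle steps.

Call:
jog_arm:
  series:
    - [0,0,0.02,0,1]
    - [0,0,0.01,0,1]
    - [0,0,0,0,1]

```text
t: 17.88
tool_pos: [0.5612, -0.0745, 0.0966]
orientation: [[-0.993, 0.121, 0.0], [0.121, 0.993, -0.0], [-0.0, -0.0, -1.0]]
wrist_force: [-0.8, 0.3, 0.5]
gripper_width: 0.0239
grasp_force: 50.0
```

Call:
jog_arm:
  series:
    - [-0.02,0,0,0,1]
    - [-0.02,0,0,0,1]
    - [0,0,0,0,1]

```text
t: 18.13
tool_pos: [0.562, -0.0746, 0.0965]
orientation: [[-0.993, 0.121, -0.001], [0.121, 0.993, 0.0], [0.001, -0.0, -1.0]]
wrist_force: [-4.5, 0.4, 5.1]
gripper_width: 0.0241
grasp_force: 50.0
```

Call:
jog_arm:
  series:
    - [-0.02,0,0,0,1]
    - [-0.02,0,0,0,1]
    - [0,0,0,0,1]

```text
t: 18.38
tool_pos: [0.563, -0.0746, 0.0965]
orientation: [[-0.993, 0.121, -0.001], [0.121, 0.993, 0.0], [0.001, 0.0, -1.0]]
wrist_force: [-6.1, 0.4, 6.0]
gripper_width: 0.024
grasp_force: 50.0
```

Call:
jog_arm:
  series:
    - [-0.02,0,0,0,1]
    - [-0.02,0,0,0,1]
    - [0,0,0,0,1]

```text
t: 18.63
tool_pos: [0.5632, -0.0747, 0.0965]
orientation: [[-0.993, 0.121, -0.003], [0.121, 0.993, 0.0], [0.003, 0.0, -1.0]]
wrist_force: [-12.8, 0.1, 12.4]
gripper_width: 0.0241
grasp_force: 50.0
```

Call:
jog_arm:
  series:
    - [-0.02,0,0,0,1]
    - [0,0,0,0,1]

```text
t: 18.8
tool_pos: [0.5633, -0.0747, 0.0965]
orientation: [[-0.993, 0.121, -0.004], [0.121, 0.993, 0.001], [0.004, 0.0, -1.0]]
wrist_force: [-15.9, -0.8, 15.1]
gripper_width: 0.0236
grasp_force: 50.0
```

It stops at x = 0.5633, against a predicted home of 0.5631, with the force rising. Next I relax the press and open.

Call:
jog_arm:
  series:
    - [0,0,-0.02,0,1]
    - [0,0,0,0,0.9]
    - [0,0,0,0,0.7]
    - [0,0,0,0,0.5]
    - [0,0,0,0,0.4]

```text
t: 19.22
tool_pos: [0.5658, -0.0751, 0.0971]
orientation: [[-0.993, 0.121, 0.001], [0.121, 0.993, -0.0], [-0.001, -0.0, -1.0]]
wrist_force: [-0.4, 1.3, 0.5]
gripper_width: 0.0378
grasp_force: 0.0
```

Call:
jog_arm:
  series:
    - [0,0,0,0,0.4]
    - [0,0,0,0,0.4]
    - [0,0,0,0,0.4]

```text
t: 19.47
tool_pos: [0.5655, -0.075, 0.097]
orientation: [[-0.993, 0.121, 0.0], [0.121, 0.993, -0.0], [-0.0, -0.0, -1.0]]
wrist_force: [0.6, -0.1, 0.8]
gripper_width: 0.0544
grasp_force: 0.0
```

Call:
jog_arm:
  series:
    - [0,0,-0.5,0,0.4]
    - [0,0,-1,0,0.4]
    - [0,0,-1,0,0.4]
    - [0,0,-1,0,0.4]
    - [0,0,-1,0,0.4]

```text
t: 19.88
tool_pos: [0.5651, -0.0749, 0.2333]
orientation: [[-0.993, 0.121, -0.0], [0.121, 0.993, 0.0], [0.0, 0.0, -1.0]]
wrist_force: [0.8, -0.6, 0.1]
gripper_width: 0.0545
grasp_force: 0.0
```

Call:
jog_arm:
  series:
    - [0.9,0,-0.4,0,0.4]
    - [0.9,0,-0.4,0,0.4]
    - [0.9,0,0,0,0.4]
    - [0,0,0,0,0.4]
    - [0,0,0,0,0.4]

```text
t: 20.3
tool_pos: [0.4839, -0.065, 0.2564]
orientation: [[-0.993, 0.121, 0.0], [0.121, 0.993, -0.0], [-0.0, -0.0, -1.0]]
wrist_force: [0.8, -0.6, 0.1]
gripper_width: 0.0551
grasp_force: 0.0
```

Run:
```python
from w import *
state()
s,P=wcloud("pics/wrist2.png"); M=mach(P)
def rep(n,P):
    M=mach(P)
    m=((P[...,2]>.048)&(P[...,2]<.0575)&(M[...,0]>-.09)&(M[...,0]<-.002)&(abs(M[...,1])<.05)).astype(np.uint8)
    k,l,st,_=cv2.connectedComponentsWithStats(m); 
    if k<2: print(n,"none"); return
    j=1+np.argmax(st[1:,4]); q=M[l==j]; print(n,st[j],q.min(0),q.max(0),cv2.minAreaRect(q.astype(np.float32)),np.median(P[l==j][:,2]),np.percentile(P[l==j][:,2],[5,95]))
    f=(P[...,2]>.0575)&(P[...,2]<.063)&(M[...,0]>-.03)&(M[...,0]<.06)&(abs(M[...,1])<.07); print("hood front",np.percentile(M[f][:,0],[1,5]) if f.any() else 0)
rep("wrist",P)
for n in("scene","side"):
    s=ctrl.snapshot(n); rep(n,cloud(s)); cv2.imwrite(f"pics/{n}2.png",s["img"][:,:,::-1])
b=cv2.imread("pics/side2.png")[120:260,270:430]; cv2.imwrite("pics/side2c.png",cv2.resize(b,None,fx=4,fy=4,interpolation=cv2.INTER_CUBIC))
```

```text
t 20.3 tcp [ 0.4839 -0.065   0.2564] mach [-0.1034 -0.0184] yaw -6.9665560342532995 F [ 0.7653 -0.6105  0.0581] T [ 0.0367 -0.0381 -0.0047] w 0.055105485611589816 0.0
wrist [ 313  231   22   51 1082] [-0.0596 -0.0294] [-0.0021 -0.0061] ((-0.030841082334518433, -0.017657404765486717), (0.023360028862953186, 0.057500530034303665), 89.83687591552734) 0.054802900147959126 [0.0523 0.056 ]
hood front [0.0333 0.0343]
scene [272 211  21  15 147] [-0.0607 -0.0302] [-0.0029 -0.0036] ((-0.031530797481536865, -0.016217058524489403), (0.025909772142767906, 0.05774717032909393), 87.00735473632812) 0.05321365641934925 [0.0493 0.0557]
hood front [0.0015 0.0036]
side [330 202  20  16 130] [-0.0631 -0.035 ] [-0.0022  0.0083] ((-0.03227940574288368, -0.014416467398405075), (0.06355167180299759, 0.03966156393289566), 5.2888102531433105) 0.05341314389997079 [0.0491 0.0569]
hood front [-0.0033 -0.0006]
```

View pics/wrist2.png

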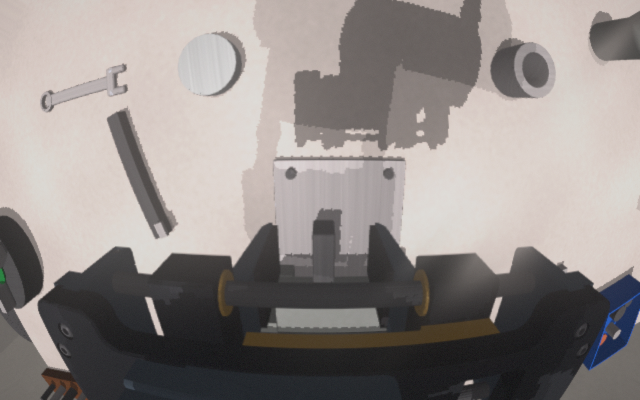

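View pics/side2c.png

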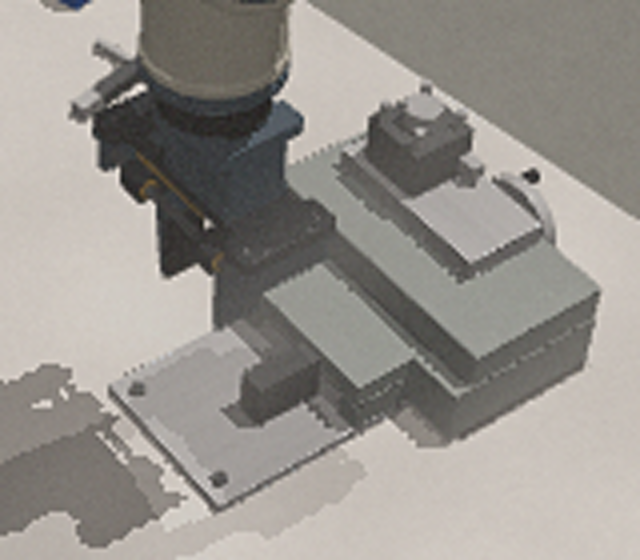

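The side view shows the handle at crop (283,380), standing flush against the hood edge and straight on the bed. The wrist view shows it at (323,250). Its rear edge measures machine x = -0.060 and its top is 0.054 m high, which matches fully home. The gripper is clear.

```bash
python3 -c "
from plant import ctrl
print(ctrl.job_done())"
```

```text
the job is handed in; nothing more can be done
None
```

The lock bolt is fully home in the latch slot, lying straight with its handle against the hood edge; it was pushed with no more than about 16 N along the rod, then released, and the job was handed in at about 20 s.

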